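Kiln off, extractor on

TASK

The test firing is over: switch the kiln off at its isolator, the box whose handle is a wide crossbar on two arms, and only then switch the extractor fan on at the other isolator, the one with a single ball-ended handle. Throw each handle fully over; on both boxes a handle leaning towards the cable gland is on, away from it is off. Leave the little clay bowl where it stands.

Things in the scene. Friction and masses are not known exactly. Their poses are not given: they have to be found in the camera images.
- kiln_box: Kiln isolator: grey box screwed to the bench, 110 (x) by 90 by 45 mm high, black cable gland sticking 22 mm out of its +x end, the ON end. Origin: centre of its underside, on the bench; x towards the gland (away from the robot, give or take 20 degrees), z up. The handle's hinge runs along y, 50 mm above the origin. It has the crossbar handle.
- kiln_handle (a joint): Two steel arms 54 mm apart with a black crossbar along y, 80 mm long, 18 mm thick. Hinge angle, rad: 0 OFF, leaning 0.6 rad from upright to box -x; 0.6 upright; 1.2 ON, leaning to box +x. At rest in OFF or ON the bar's axis is 48 mm to that side of the hinge, 120 mm over the bench; upright 135 mm. Weighted: rests only at 0 or 1.2, falls over once past upright; 1 to 2 N starts it. Starts ON.
- fan_box: Fan isolator: grey box screwed to the bench, 110 (x) by 90 by 45 mm high, black cable gland sticking 22 mm out of its +x end, the ON end. Origin: centre of its underside, on the bench; x towards the gland (away from the robot, give or take 20 degrees), z up. The handle's hinge runs along y, 50 mm above the origin. It has the ball-ended handle.
- fan_handle (a joint): One steel rod 10 mm thick with a black ball of 32 mm diameter. Hinge angle, rad: 0 OFF, leaning 0.6 rad from upright to box -x; 0.6 upright; 1.2 ON, leaning to box +x. At rest in OFF or ON the ball's centre is 48 mm to that side of the hinge, 120 mm over the bench; upright 135 mm. Weighted: rests only at 0 or 1.2, falls over once past upright; 1 to 2 N starts it. Starts OFF.
- bowl: Small loose terracotta-coloured clay bowl, 100 mm across the rim and 50 mm high, standing between the two isolators; origin at the centre of its foot. Not to be moved.
Not all that is in view belongs to the job. What is shaped like the kiln_box but purple is not meant. What is shaped like the fan_box but purple is not meant.

How it is judged:
By the outcome, as a careful person would: the job done as asked, in the order asked, and still so for the second after the job is handed in, with the robot touching nothing.
It also fails if it takes over 48 s, if anything falls off the work surface, if the arm or the gripper's body presses on something with over 40 N, if the wrist force passes 120 N, or if a joint passes its speed limit or range.

ROBOT

A 6-joint arm with a two-finger parallel gripper is mounted at the origin on the work surface. World frame = base frame: x ahead of the robot, y to its left, z up, the work surface at z = 0. Lengths are in m, angles in rad, forces in N, time in s.
With the tool pointing down it reaches from about 0.375 to 0.975 m from the base axis. Payload 3.8 kg.
Tool frame: the origin (TCP) lies on the centre line of the jaws, within the pads' length; the fingertips stand 14 mm ahead of it and the grasp point (between the pads) lies 5 mm behind it; z points along the fingers, y is the line along which they close (so a half turn about z gives the same grasp; the last joint's range is limited). The gripper opens to 85 mm and grips with 20 to 120 N. Pads are 22 mm wide; open, the fingers measure 114 mm over their backs; the gripper's body (76 mm by 85 mm) begins 54 mm behind the grasp point. The pads swing forward as they close: fully open they stand 13 mm farther back than shut.
Start: joints at [-0.037, 0.264, 1.604, -0, 1.274, -0.037], TCP at [0.675, -0, 0.245] pointing down, gripper open.
Joint ranges: [-2.63, 2.63], [-0.94, 2.18], [0.31, 2.57], [-1.31, 4.45], [0, 2.66], [-2.55, 2.55]. Speed limits (rad/s): [2.57, 2.57, 3.14, 3.14, 3.14, 3.14].

INTERFACE

Orientations are given as a rotation vector (axis times angle).
In Python, from workcell import bot, eyes, spot_in gives the robot as it stands.
- The arm moves only by the tool carry_out, never from a script. Its argument "series" is text: rows parted by semicolons, each of 4 numbers parted by spaces: the shift along the world's x, y, z in m, then the turn about the world's z in degrees. In form: tx ty tz roll; .... A call has 1 to 20 rows; each row shifts and turns the commanded pose from where the row before left it; what a row does not reach is not made up. A row lasts 1/8 s, in which the tool goes at most 62.5 mm and 10.7 degrees, less where a joint would pass 70% of its speed; a pose out of reach is approached as far as the arm can. A call is refused whole if a number of a shift passes 0.0625 or a number of a turn 10.7, either way. A call with a gripper value outside its range is refused whole. "jaw" is the gripper command: -1 is shut, 1 is fully open, values between are in proportion, set as the call begins (left out, the last holds). The fingers move at their own pace and stop on an object; "grip_force" is the grip in N (left out, the last holds). Time passes only in rows, so rows that do not move let the fingers close. It gives the time, the measured TCP pose, the force, the opening and the grip force at its end, in the units of the state.
- bot.read_state(): the state, without advancing time (a new reading comes with each control period).
- eyes.read_camera(name): name is "scene" or "side" or "wrist"; returns (picture, depth): 420x560x3 uint8, blue, green, red; 420x560 float32, m along the optical axis (not along the pixel's ray), 0 where there is no reading.
- eyes.get_calibration(name): a dict with "K" (3x3 intrinsics, pixels), "distortion" ([k1, k2, p1, p2, k3] as OpenCV has them; the pictures are not rectified), "position" and "rotation" of the camera in the world; the wrist camera has in their place "T_tool_cam" (4x4, takes a point from camera to tool coordinates, whose origin is the TCP and whose axes are the flange's). Camera axes: x right, y down, z forward; pixel columns grow to the right and rows downward; lengths in m; the calibration is good to about 2 mm. A picture is of the moment at which its call begins: read the wrist's pose just before it. get_calibration takes no time and is no camera call.
- bot.finish_job(): hands the job in; it is judged then, once.
Trained networks look in the newest picture that a camera, given by its name, has taken for a name from the list of things; names that differ only in an ending like _2 or _b are one class to them, and where a whole thing is asked for, a point or a joint stands for the part that bears it (a point fixed in the world has none). Each returns a list of dicts, best first, with "score" (0 to 1); they miss things now and then, are a little off and sometimes report something else, mostly with a low value. They report only what shows in the picture. A call takes as long as a camera call. They do not tell look-alikes from the thing itself.
- spot_in(camera, target): "rect" ([centre column, centre row, width, height] in pixels, round what is visible of it).
The state is a dict: "time": time; "q": joint angles; "joint_vel": joint speeds; "joint_torque": joint torques, N m; "tool_pos": TCP position; "tcp_rot": TCP orientation; "wrist_force": force on the tool from outside, world axes, zero at the start; "torque": the same for the moment, N m; "width": opening from 0.0 (shut) to 1.0 (fully open); "grip_force": force on a finger pad.
Only numpy, scipy, OpenCV 4.12 (cv2) and the standard library are available. Lean on these libraries where they do the work, as an engineer would, in place of code of your own. Each camera call takes 0.05 s, during which the arm holds its last target. There are 200 camera calls.

## Working session

There is one attempt and no reset: what is moved stays moved. The work goes in short steps, Python scripts to look and compute and a tool call to move; the robot and the scene stay as the last step left them, time stands still between calls to the robot, and variables do not carry over. Pictures are saved under pics/ and viewed, at most 10 in all, crops included, and the job is handed in when it is done.

Besides the shell and the picture viewer there is one more tool, called by a JSON object that holds its "api" and its "payload". carry_out: Moves the arm, as the interface text tells. Its arguments: {"type":"object","properties":{"series":{"type":"string"},"jaw":{"type":"number"},"grip_force":{"type":"number"}},"required":["series"]}

```bash
mkdir -p pics
cat > h.py <<'E'
import numpy as np, cv2
from workcell import bot, eyes, spot_in
def world(cam,depth=None,pix=None):
    c=eyes.get_calibration(cam);K=np.array(c["K"]);D=np.array(c["distortion"])
    return c,K,D
def pts(cam,depth):
    c,K,D=world(cam)
    h,w=depth.shape
    u,v=np.meshgrid(np.arange(w),np.arange(h))
    n=cv2.undistortPoints(np.stack([u,v],-1).reshape(-1,1,2).astype(np.float64),K,D).reshape(h,w,2)
    P=np.dstack([n[...,0]*depth,n[...,1]*depth,depth])
    if "T_tool_cam" in c:
        s=bot.read_state();R=cv2.Rodrigues(np.array(s["tcp_rot"],float))[0]
        T=np.array(c["T_tool_cam"]);P=P@T[:3,:3].T+T[:3,3]
        return P@R.T+np.array(s["tool_pos"])
    R=np.array(c["rotation"])
    if R.shape!=(3,3): R=cv2.Rodrigues(R.astype(float))[0]
    return P@R.T+np.array(c["position"])
E
python3 - <<'E'
from h import *
for c in("scene","side"):
    im,d=eyes.read_camera(c);cv2.imwrite(f"pics/{c}.png",im);P=pts(c,d)
    np.savez(f"{c}.npz",im=im,P=P,d=d)
    for t in("kiln_box","fan_box","kiln_handle","fan_handle","bowl"):
        for r in spot_in(c,t):
            u,v=map(int,r["rect"][:2]);print(c,t,np.round(r["score"],2),np.round(r["rect"]),P[min(v,419),min(u,559)].round(3))
print(bot.read_state()["tool_pos"],bot.read_state()["time"])
E
```

```text
scene kiln_box 0.97 [268. 147.  56.  67.] [ 0.294 -0.258  0.044]
scene kiln_box 0.58 [213. 188.  71.  66.] [ 0.527 -0.225  0.043]
scene kiln_box 0.35 [266. 241.  51.  41.] [ 0.568 -0.029  0.011]
scene fan_box 0.86 [316. 356. 106. 127.] [0.759 0.232 0.058]
scene fan_box 0.76 [374. 281.  94. 108.] [0.572 0.218 0.052]
scene kiln_handle 0.64 [275. 127.  33.  34.] [ 0.111 -0.389 -0.002]
scene kiln_handle 0.5 [198. 174.  41.  33.] [ 0.732 -0.004  0.254]
scene fan_handle 0.9 [333. 320.  42.  63.] [0.721 0.232 0.1  ]
scene fan_handle 0.56 [396. 249.  34.  47.] [0.535 0.232 0.103]
scene bowl 0.61 [267. 242.  50.  39.] [ 0.573 -0.024  0.011]
side kiln_box 0.88 [383. 156.  65.  66.] [ 0.318 -0.265  0.054]
side kiln_box 0.76 [295. 162.  55.  70.] [ 0.527 -0.252  0.044]
side kiln_box 0.46 [282. 147.  25.  45.] [ 0.567 -0.417 -0.001]
side fan_box 0.96 [159. 301.  86.  84.] [0.744 0.232 0.043]
side fan_box 0.75 [270. 302.  91.  84.] [0.554 0.231 0.046]
side fan_box 0.4 [295. 161.  59.  69.] [ 0.527 -0.252  0.044]
side kiln_handle 0.72 [400. 145.  29.  46.] [ 0.25  -0.423 -0.   ]
side kiln_handle 0.6 [284. 146.  27.  40.] [ 0.562 -0.414  0.001]
side kiln_handle 0.41 [294. 162.  60.  72.] [ 0.531 -0.25   0.045]
side fan_handle 0.73 [174. 275.  30.  33.] [0.708 0.238 0.11 ]
side fan_handle 0.6 [286. 277.  34.  36.] [0.528 0.234 0.104]
side bowl 0.63 [263. 223.  48.  38.] [ 0.591 -0.038  0.014]
[6.75025790e-01 1.78787728e-05 2.45320676e-01] 0.6
```

View pics/scene.png

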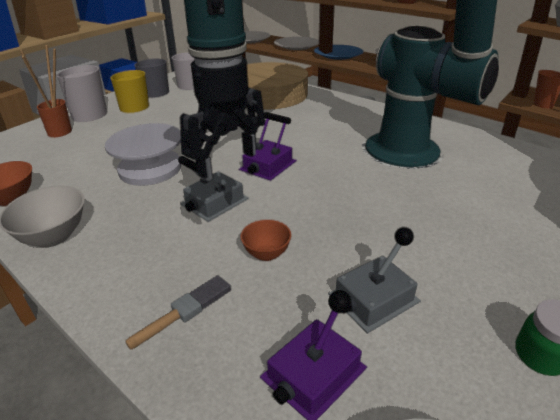

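View pics/side.png

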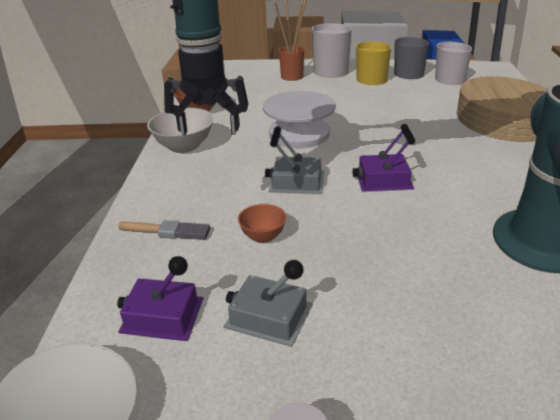

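The grey kiln isolator is at scene (213,195), side (297,174), with its crossbar leaning to the gland (ON). The purple look-alike is at scene (268,158), side (385,172). The grey fan isolator is at scene (375,288), side (268,305), with its ball leaning away from the gland (OFF). Its purple look-alike is at scene (315,365), side (160,305). I choose the grey ones.

Run:
```python
from h import *
A={c:np.load(c+".npz") for c in("scene","side")}
for n,c0 in(("kiln",(.53,-.24)),("fan",(.56,.225))):
  for c in A:
    P=A[c]["P"];im=A[c]["im"];d=A[c]["d"]
    near=(np.hypot(P[...,0]-c0[0],P[...,1]-c0[1])<.10)&(d>0)
    hsv=cv2.cvtColor(im,cv2.COLOR_BGR2HSV)
    m=near&(P[...,2]>.038)&(P[...,2]<.05)&(hsv[...,1]<90)
    q=P[m][:,:2].astype(np.float32)
    r=cv2.minAreaRect(q*1000);print(n,c,"top",m.sum(),r, np.median(P[m][:,2]))
    b=near&(P[...,2]>.09)&(P[...,2]<.16)&(hsv[...,2]<70)
    q=P[b]
    if len(q): print("  handle",len(q),q.mean(0).round(3),q.min(0).round(3),q.max(0).round(3))
    near2=(np.hypot(P[...,0]-c0[0],P[...,1]-c0[1])<.13)&(hsv[...,2]<60)&(P[...,2]>.008)&(P[...,2]<.036)&(d>0)
    q=P[near2]; 
    if len(q): print("  gland",len(q),np.median(q,0).round(3))
a=A["side"]["im"];
cv2.imwrite("pics/crop.png",np.hstack([cv2.resize(a[110:210,240:360],(480,400),interpolation=2),cv2.resize(a[250:350,215:295],(320,400),interpolation=2)]))
P=A["side"]["P"];m=(np.hypot(P[...,0]-.59,P[...,1]+.035)<.09)&(P[...,2]>.01)&(P[...,2]<.06);q=P[m];print("bowl",q.min(0),q.max(0))
```

```text
kiln scene top 904 ((525.1300659179688, -229.2222442626953), (91.86749267578125, 111.4010009765625), 87.1898422241211) 0.043381286681220765
  handle 167 [ 0.577 -0.239  0.124] [ 0.556 -0.272  0.091] [ 0.584 -0.203  0.129]
  gland 323 [ 0.581 -0.222  0.025]
kiln side top 829 ((521.9308471679688, -228.00746154785156), (93.68621063232422, 110.67961883544922), 86.04261016845703) 0.043915872086831675
  handle 133 [ 0.569 -0.221  0.126] [ 0.561 -0.269  0.115] [ 0.579 -0.191  0.131]
  gland 49 [ 0.59  -0.226  0.028]
fan scene top 2293 ((562.80322265625, 219.56434631347656), (90.08851623535156, 111.5572509765625), 71.23774719238281) 0.04410910600415163
  handle 274 [0.525 0.237 0.126] [0.51  0.222 0.106] [0.533 0.25  0.137]
  gland 291 [0.622 0.216 0.026]
fan side top 2381 ((559.1497802734375, 219.2615203857422), (93.61019897460938, 111.03028869628906), 71.54440307617188) 0.04458892700433459
  handle 282 [0.514 0.242 0.127] [0.5   0.229 0.105] [0.529 0.25  0.138]
  gland 235 [0.512 0.23  0.025]
bowl [ 0.53752938 -0.05972711  0.01006012] [0.63586817 0.0410677  0.05219447]
```

View pics/crop.png

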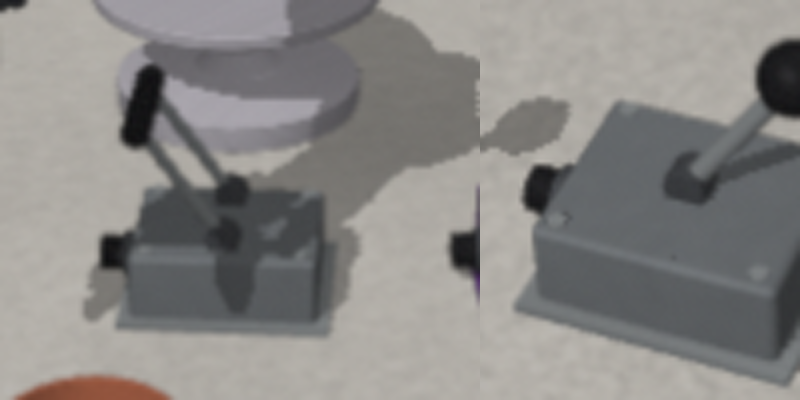

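The crop confirms it: the left half shows the grey box with a two-arm crossbar leaning to the gland, and the right half shows the grey box with the ball leaning away from its gland. Kiln: centre (0.523,-0.2285), yaw -3.4°, bar at (0.571,-0.231). Fan: centre (0.561,0.2195), yaw -18.6°, ball at (0.5155,0.235).

The bar goes first. I'll push it from its +x side with shut fingers.

{"api": "carry_out", "payload": {"series": "-0.01 -0.058 0 -3.4; -0.01 -0.058 0 0; -0.01 -0.058 0 0; -0.01 -0.058 0 0; 0 0 0 0; 0 0 -0.04 0; 0 0 -0.04 0; 0 0 -0.043 0; 0 0 0 0; 0 0 0 0", "jaw": -1, "grip_force": 20}}

```text
time: 1.85
tool_pos: [0.6361, -0.2317, 0.1238]
tcp_rot: [2.285, 2.154, 0.001]
wrist_force: [-0.1, -0.0, 0.1]
width: -0.0
grip_force: 0.0
```

Run:
```python
from h import *
im,d=eyes.read_camera("side");cv2.imwrite("pics/s2.png",cv2.resize(im[60:240,200:440],(800,600)))
```

```text
(no output)
```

View pics/s2.png

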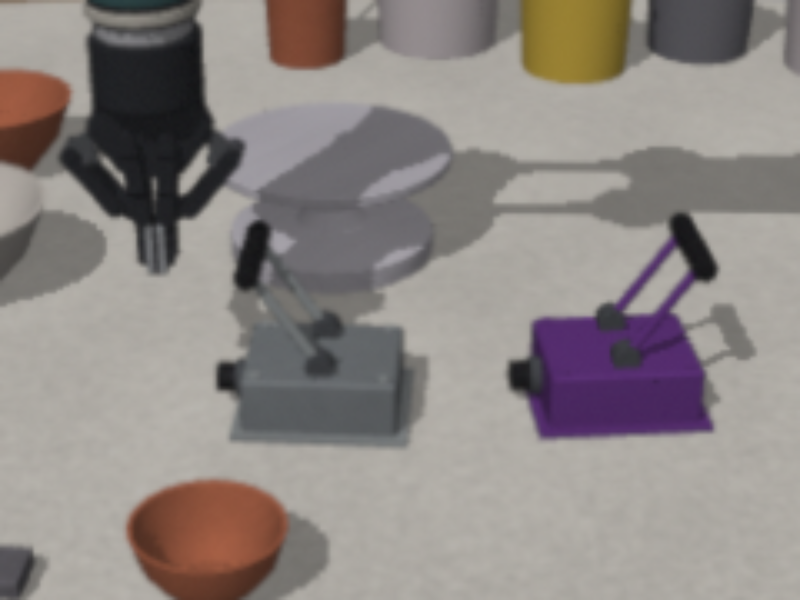

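The shut fingers stand clear on the gland side of the grey crossbar (bar at crop (252,255), fingertips at (155,270)). Pushing now.

{"api": "carry_out", "payload": {"series": "-0.02 0.001 0 0; -0.02 0.001 0 0; -0.02 0.001 0.002 0; -0.02 0.001 0.002 0; -0.02 0.001 0.002 0; -0.02 0.001 0.002 0; 0 0 0 0; 0 0 0 0; 0.03 0 0 0; 0.03 0 0 0; 0 0 0.04 0; 0 0 0.04 0; 0 0 0.04 0; 0 0 0 0; 0 0 0 0"}}

```text
time: 3.78
tool_pos: [0.5755, -0.2259, 0.2503]
tcp_rot: [2.286, 2.155, 0.0]
wrist_force: [-0.6, -0.7, 0.2]
width: 0.001
grip_force: 0.0
```

Run:
```python
from h import *
im,d=eyes.read_camera("side");cv2.imwrite("pics/s3.png",cv2.resize(im[60:240,200:440],(800,600)))
P=pts("side",d);m=(np.hypot(P[...,0]-.523,P[...,1]+.2285)<.1)&(P[...,2]>.09)&(P[...,2]<.16)&(im.max(2)<70);print(P[m].mean(0))
```

```text
[ 0.47488383 -0.21667115  0.12538846]
```

View pics/s3.png

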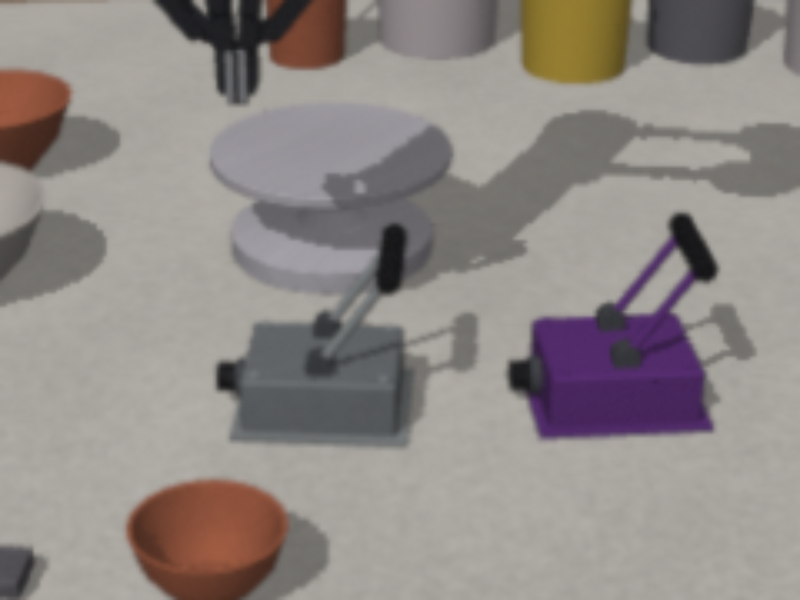

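The kiln crossbar now leans away from the gland (crop (392,258); bar at x=0.475, z≈0.12), so it is fully OFF. The bowl is unmoved. Next is the fan ball.

{"api": "carry_out", "payload": {"series": "-0.0135 0.0535 0 -5; -0.0135 0.0535 0 -5; -0.0135 0.0535 0 -5.2; -0.0135 0.0535 0 0; -0.0135 0.0535 0 0; -0.0135 0.0535 0 0; -0.0135 0.0535 0 0; -0.0135 0.0535 0 0; -0.0135 0.0535 0 0; 0 0 0 0; 0 0 0 0; 0 0 -0.04 0; 0 0 -0.04 0; 0 0 -0.047 0; 0 0 0 0; 0 0 0 0"}}

```text
time: 5.82
tool_pos: [0.4546, 0.2549, 0.1244]
tcp_rot: [2.552, 1.831, 0.002]
wrist_force: [-0.4, 0.4, -0.4]
width: -0.002
grip_force: 0.0
```

Run:
```python
from h import *
im,d=eyes.read_camera("side");cv2.imwrite("pics/s4.png",cv2.resize(im[180:360,140:380],(800,600)))
```

```text
(no output)
```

View pics/s4.png

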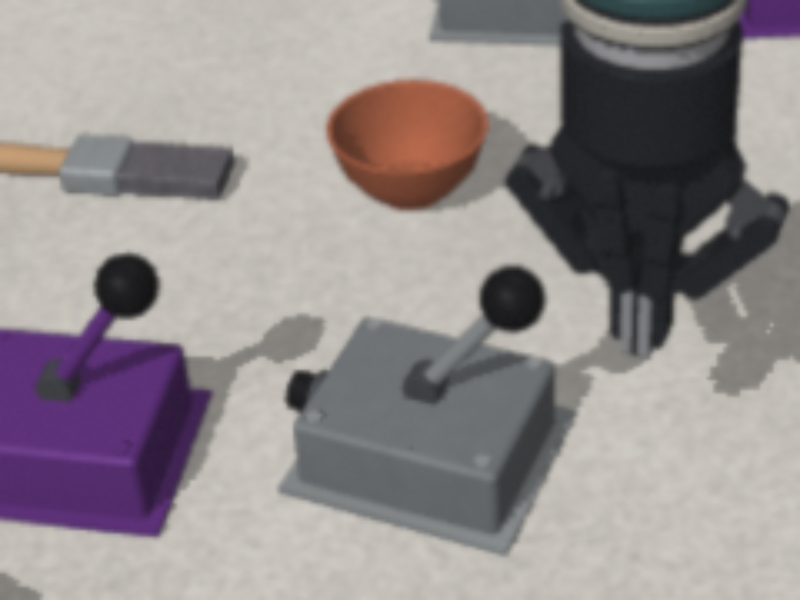

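The fingertips (crop (635,335)) stand behind the grey box's ball (512,298), on the side away from the gland. Pushing towards the gland.

{"api": "carry_out", "payload": {"series": "0.018 -0.006 0 0; 0.018 -0.006 0.001 0; 0.018 -0.006 0.002 0; 0.018 -0.006 0.002 0; 0.018 -0.006 0.002 0; 0.018 -0.006 0.001 0; 0 0 0 0; 0 0 0 0; -0.03 0.01 0 0; -0.03 0.01 0 0; 0 0 0.04 0; 0 0 0.04 0; 0 0 0.04 0; -0.03 0 0 0; 0 0 0 0; 0 0 0 0"}}

```text
time: 7.88
tool_pos: [0.4711, 0.2395, 0.2507]
tcp_rot: [2.551, 1.834, -0.001]
wrist_force: [0.2, -0.1, -0.4]
width: 0.0
grip_force: 0.0
```

Run:
```python
from h import *
im,d=eyes.read_camera("side");cv2.imwrite("pics/s5.png",im)
P=pts("side",d);b=im.max(2)<70
for n,c in(("kiln",(.523,-.2285)),("fan",(.561,.2195))):
    m=(np.hypot(P[...,0]-c[0],P[...,1]-c[1])<.085)&(P[...,2]>.09)&(P[...,2]<.16)&b;print(n,P[m].mean(0))
m=(np.hypot(P[...,0]-.59,P[...,1]+.01)<.08)&(P[...,2]>.01)&(P[...,2]<.06);print(P[m].min(0),P[m].max(0))
```

```text
kiln [nan nan nan]
fan [0.60377633 0.21177333 0.12702937]
[ 0.5377032  -0.06213078  0.01020329] [0.63541676 0.04142916 0.05196867]<stdin>:5: RuntimeWarning: Mean of empty slice.
  ret = um.true_divide(
```

View pics/s5.png

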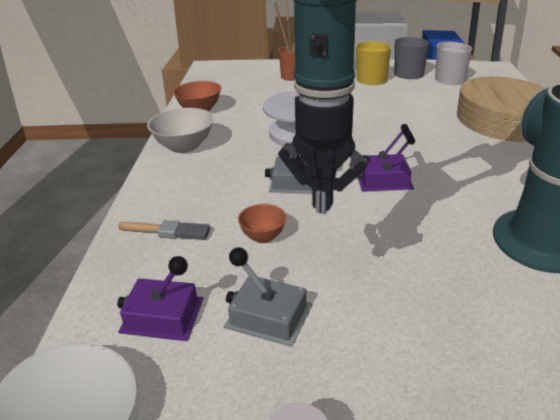

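The fan's ball (side (238,256)) now leans to its gland at (0.604,0.212,0.127), so it is fully ON. The bowl is unmoved. The arm hides the kiln handle in this view, but it was checked at rest and has not been touched since.

```bash
python3 -c "
from workcell import bot
print(bot.finish_job())"
```

```text
the job is handed in; nothing more can be done
None
```

The kiln isolator was thrown fully OFF first, then the fan isolator fully ON; the bowl was not moved, and the job is handed in (the kiln handle was last seen at rest in OFF before the fan move, as the arm hid it in the final picture).

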